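# Draw the screwdriver out of a short-travel tool-chest drawer

## Task

Pull the top drawer of the small blue-and-grey tool chest all the way out to its stop; it opens less than the length of the screwdriver lying in it. Then draw the red-handled screwdriver out handle first, on the slant, so that its blade slips from under the chest's top, and finish while holding it still in the gripper, the whole tool in the air clearly higher than the chest's top. Leave the drawer open and the tin in it, and do not shift the jar and bottle on the chest or the pliers on the bench.

Things in the scene. Friction and masses are not known exactly. Their poses are not given: they have to be found in the camera images.
- tool_chest: Sheet-steel tool chest, grey shell and two blue drawer fronts, fixed on the bench, 230 deep (x) x 190 wide (y) x 186 high. Origin: underside, mid-width, 106 behind the front edge of the top. x points from front to back, y to the left as you face its front, z up. The top sheet ends in a down-turned lip above the drawer (chest x -106, lower edge at z 175). The lower drawer does not move.
- top_drawer (a joint): Top drawer, slides out along the chest's -x: 0 m shut (starts 0 to 0.012), 0.115 m at its stop. About 1.5 N of friction, stays where left. Shut, its front panel (10 thick, top edge at z 172) spans chest x -114 to -104; at the stop it lies 115 further out, and 113 of the inside is uncovered in front of the lip.
- drawer_pull (a point): Middle of the top drawer's aluminium pull: a level bar about 10 thick, 90 long across the chest (y), standing 35 off the front panel, at z 160 (26 below the chest's top); a finger fits behind it. Moves with the drawer.
- drawer_floor (a point): Point on the top drawer's inner floor at its middle (chest x -6, y 0, z 117 when shut); axes as the chest's. Moves with the drawer. The inside is 196 long (x) x 160 wide; its side walls reach up to z 160.
- screwdriver: Screwdriver, 171 long, 70 g, lying loose on the top drawer's floor, handle toward the drawer front (its end 2 to 22 from the front panel), in the left or the right half, within 5 degrees of the chest's x. Red handle 84 long, 24 x 24; steel shaft 6 in diameter, 88 long. Origin: under the middle of its length; x points along it from handle to blade, z up. It balances near mid-handle.
- handle_mid (a point): Middle of the screwdriver's handle, on its axis (12 above the drawer floor at the start): the place to grip. With the drawer open it lies about 65 in front of the lip.
- handle_end (a point): Free end of the screwdriver's handle, on its axis, 42 from handle_mid.
- blade_tip (a point): Tip of the screwdriver's blade, on its axis, 129 from handle_mid. With the drawer open it still lies 60 to 70 back under the chest's top.
- balm_tin: Round tin with green lid, 48 in diameter, 28 high, loose in the other half of the top drawer, beside the screwdriver (axes about 70 apart). Origin: centre of its underside.
- eyelet_jar: Small jar with black lid, 45 in diameter, 56 high, standing loose on the back half of the chest's top. Origin: centre of its underside.
- dropper_bottle: Brown dropper bottle, 34 in diameter, 102 high, standing loose on the back half of the chest's top. Origin: centre of its underside.
- pliers: Red-handled punch pliers, 66 x 169 x 13, lying loose on the bench to the left of the chest. Origin: centre of the underside.
Things that resemble listed ones, but are neither listed nor needed, are in the scene too. Leave any green or orange look-alike of the eyelet_jar alone.

How it is judged (in metres and radians):
On the way, in this order (a step that is already met when the one before it is completed fails the run):
1. the top drawer is pulled out to its stop (value of joint top_drawer above 0.105 m), for 0.1 s.
2. the held screwdriver slants up out of the drawer, its handle end above the chest's top, its blade still down in the drawer (height (world z) of handle_end above 0.195 m and height (world z) of blade_tip below 0.17 m and contact force between screwdriver and the fingers above 0.5 N), for 0.1 s.
At the end, for the whole second after the job is handed in: The screwdriver is gripped in the fingers and still (under 3 cm/s), touching neither the chest nor the things on it; handle end and blade tip are both at least 14 mm above the height of the chest's top (0.20 m over the bench); the drawer is still out by at least 90 mm and the tin lies in it (height (world z) of each of handle_end, blade_tip above 0.2 m and contact force between screwdriver and the fingers above 1 N and contact force between screwdriver and tool_chest below 0.2 N and contact force between screwdriver and eyelet_jar below 0.2 N and contact force between screwdriver and dropper_bottle below 0.2 N and linear speed of screwdriver below 0.03 m/s and value of joint top_drawer above 0.09 m and x of balm_tin in the frame of drawer_floor between -0.1 and 0.1 m and y of balm_tin in the frame of drawer_floor between -0.08 and 0.08 m and height (world z) of balm_tin between 0.105 and 0.155 m); the arm keeps its last pose, push and grip.
It fails at once if the jar, the bottle or the pliers were shifted more than 3 cm (distance of any of eyelet_jar, dropper_bottle, pliers from where it was at the start of the episode above 0.03 m).
It also fails if it takes over 51 s, if anything falls off the work surface, if the arm or the gripper's body presses on something with over 40 N, if the wrist force passes 120 N, or if a joint passes its speed limit or range.

## Robot

A 6-joint arm with a two-finger parallel gripper is mounted at the origin on a cart in front of the work surface, level with it; the furniture and walls round the work are solid. World frame = base frame: x ahead of the robot, y to its left, z up, the work surface at z = 0. Lengths are in m, angles in degrees, forces in N, time in s.
With the tool pointing down it reaches from about 0.275 to 0.85 m from the base axis. Payload 5.2 kg.
Tool frame: the origin (TCP) lies between the finger pads; the fingertips stand 14 mm ahead of it and the grasp point (between the pads) lies 5 mm behind it (manip.finger_overhang is the z of the fingertips in the tool frame, in m); z points along the fingers, y is the line along which they close (so a half turn about z gives the same grasp; the last joint's range is limited). The gripper opens to 85 mm and grips with 20 to 120 N. Pads are 22 mm wide; open, the fingers measure 114 mm over their backs; the gripper's body (76 mm by 85 mm) begins 54 mm behind the grasp point. The pads swing forward as they close: fully open they stand 13 mm farther back than shut.
Start: joints at [-76.02, 14.817, 87.949, -0, 77.235, -11.62], TCP at [0.238, -0.496, 0.217] pointing down, gripper open.
Joint ranges: [-179.93, 179.93], [-52.35, 119.4], [10.71, 147.94], [-69.91, 249.91], [12.55, 155.21], [-178.61, 178.61]. Speed limits (degrees/s): [147.25, 147.25, 180, 180, 180, 180].

## Interface

Orientations are given as [roll, pitch, yaw] about the fixed x, y, z axes, in that order (R = Rz(yaw) Ry(pitch) Rx(roll)).
In Python, from station import manip gives the robot as it stands.
- The arm moves only by the tool move_arm, never from a script. Its argument "series" is a list of rows, each a list of 7 numbers: the shift along the tool's x, y, z in mm, then the turn, a rotation vector about the tool's x, y, z in degrees, then the finger opening in mm, from 0 to 85.4. In form: [[tx, ty, tz, wx, wy, wz, claw], ...]. A call has 1 to 12 rows; each row shifts and turns the commanded pose from where the row before left it, along the tool's axes as they then stand; what a row does not reach is not made up. A row lasts 1/8 s, in which the tool goes at most 62.5 mm and 10.7 degrees, less where a joint would pass 70% of its speed; a pose out of reach is approached as far as the arm can. A call with a gripper value outside its range is refused whole. The fingers move at their own pace and stop on an object; "grip_force" is the grip in N (left out, the last holds). Time passes only in rows, so rows that do not move let the fingers close. It gives the time, the measured TCP pose, the force, the opening and the grip force at its end, in the units of the state.
- manip.read_state(): the state, without advancing time (a new reading comes with each control period).
- manip.camera(name): name is "scene" or "top"; returns the picture (480x640x3 uint8, blue, green, red); there is no depth.
- manip.get_calibration(name): a dict with "fx", "fy", "cx", "cy" (pixels), "rvec" (rotation vector, rad) and "tvec" (3), from world to camera coordinates, as OpenCV has them. Camera axes: x right, y down, z forward; pixel columns grow to the right and rows downward; lengths in m; the calibration is good to about 2 mm. A picture is of the moment at which its call begins. get_calibration takes no time and is no camera call.
- manip.sign_off(): hands the job in; it is judged then, once.
Trained networks look in the newest picture that a camera, given by its name, has taken for a name from the list of things; names that differ only in an ending like _2 or _b are one class to them, and where a whole thing is asked for, a point or a joint stands for the part that bears it (a point fixed in the world has none). Each returns a list of dicts, best first, with "conf" (0 to 1); they miss things now and then, are a little off and sometimes report something else, mostly with a low value. They report only what shows in the picture. A call takes as long as a camera call. They do not tell look-alikes from the thing itself.
- manip.search_frame(camera, label): "box" ([centre column, centre row, width, height] in pixels, round what is visible of it).
- manip.masks_of(camera, label): "region" (480x640 bool, what is visible of it) and "box" ([centre column, centre row, width, height] in pixels, round what is visible of it).
The state is a dict: "t": time; "joint_pos": joint angles; "dq": joint speeds; "joint_torque": joint torques, N m; "eef_pos": TCP position; "tool_rot": TCP orientation; "ft_force": force on the tool from outside, world axes, zero at the start; "wrist_torque": the same for the moment, N m; "finger_gap": opening from 0.0 (shut) to 1.0 (fully open); "finger_force": force on a finger pad.
Only numpy, scipy, OpenCV 4.12 (cv2) and the standard library are available. Lean on these libraries where they do the work, as an engineer would, in place of code of your own. Each camera call takes 0.05 s, during which the arm holds its last target. There are 200 camera calls.

## Working session

There is one attempt and no reset: what is moved stays moved. The work goes in short steps, Python scripts to look and compute and a tool call to move; the robot and the scene stay as the last step left them, time stands still between calls to the robot, and variables do not carry over. Pictures are saved under pics/ and viewed, at most 10 in all, crops included, and the job is handed in when it is done.

Besides the shell and the picture viewer there is one more tool, called after "Emit:" by a JSON object that holds its "fn" and its "kwargs", one argument or row to a line. move_arm: Moves the arm, as the interface text tells. Its arguments: {"type":"object","properties":{"series":{"type":"array","items":{"type":"array","items":{"type":"number"}}},"grip_force":{"type":"number"}},"required":["series"]}

```bash
ls; mkdir -p pics
python3 - <<'E'
from station import manip
import cv2,numpy as np
s=manip.read_state();print(s)
a=manip.camera("scene");b=manip.camera("top")
cv2.imwrite("pics/s0.png",a);cv2.imwrite("pics/t0.png",b)
for c in("scene","top"):
  k=manip.get_calibration(c);print(c,k)
  for n in("tool_chest","top_drawer","drawer_pull","screwdriver","balm_tin","eyelet_jar","dropper_bottle","pliers"):
    print(n,[(np.round(d["box"]).tolist(),round(d["conf"],2)) for d in manip.search_frame(c,n)[:3]])
E
```

```text
pics
{'t': 0.0, 'joint_pos': array([-7.60187948e+01,  1.48587495e+01,  8.80124282e+01,  6.91069257e-04,
        7.72351729e+01, -1.16196289e+01]), 'dq': array([-0.12745463,  0.06890545,  0.01995722, -0.00939123, -0.09719818,
       -0.04753   ]), 'joint_torque': array([-1.68225168e-03, -4.46039557e+01, -2.90578043e+01, -5.43546175e-04,
        1.16282195e-02,  8.21650929e-06]), 'eef_pos': array([ 0.2375392 , -0.4954304 ,  0.21577006]), 'tool_rot': array([-1.79895965e+02, -2.20803212e-02,  2.56006608e+01]), 'ft_force': array([ 0.49990705,  0.21550249, -0.00825652]), 'wrist_torque': array([ 0.02935978, -0.00558843,  0.03165903]), 'finger_force': 0.0, 'finger_gap': 0.9996111497936938}
scene {'fx': 519.4714914018884, 'fy': 519.4714914018884, 'cx': 316.88998171763234, 'cy': 237.8175954532736, 'rvec': array([ 0.92608565, -2.29909841,  1.25401562]), 'tvec': array([0.36160665, 0.35782661, 0.81401963])}
tool_chest [([325.0, 217.0, 113.0, 120.0], 0.85)]
top_drawer [([346.0, 221.0, 74.0, 44.0], 0.58)]
drawer_pull [([347.0, 220.0, 76.0, 45.0], 0.58)]
screwdriver [([345.0, 222.0, 73.0, 42.0], 0.57)]
balm_tin []
eyelet_jar [([300.0, 167.0, 19.0, 28.0], 0.6), ([317.0, 319.0, 24.0, 30.0], 0.56)]
dropper_bottle [([331.0, 153.0, 13.0, 44.0], 0.7)]
pliers [([315.0, 373.0, 68.0, 65.0], 0.62)]
top {'fx': 443.5327095942019, 'fy': 443.5327095942019, 'cx': 323.69702351155513, 'cy': 239.60221858113843, 'rvec': array([ 2.14767359, -2.13439102,  0.18368072]), 'tvec': array([-0.09042781,  0.58955344,  0.9047086 ])}
tool_chest [([393.0, 189.0, 136.0, 164.0], 0.76)]
top_drawer [([372.0, 246.0, 94.0, 54.0], 0.77)]
drawer_pull [([372.0, 244.0, 91.0, 50.0], 0.78)]
screwdriver []
balm_tin []
eyelet_jar [([352.0, 293.0, 18.0, 22.0], 0.61), ([382.0, 144.0, 24.0, 37.0], 0.58), ([275.0, 292.0, 25.0, 21.0], 0.58)]
dropper_bottle [([432.0, 157.0, 28.0, 29.0], 0.72), ([238.0, 336.0, 78.0, 31.0], 0.44)]
pliers [([239.0, 338.0, 75.0, 26.0], 0.59)]
```

View pics/s0.png

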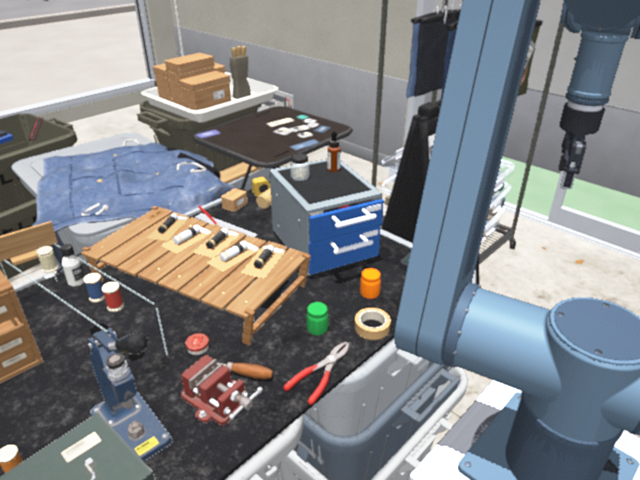

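View pics/t0.png

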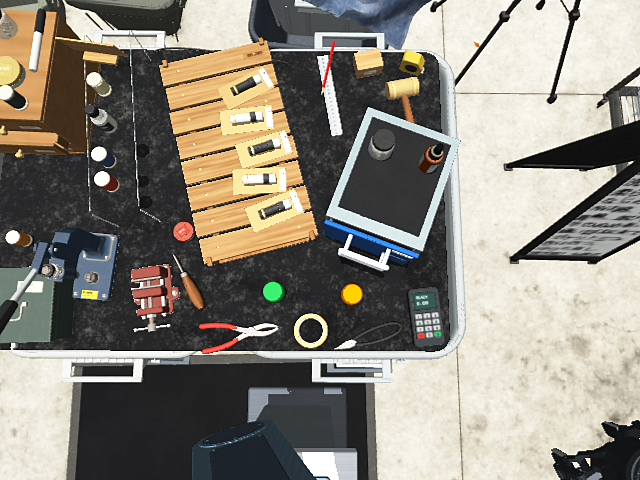

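The top view shows the chest at (393,189), its pull at about (363,252), the jar at (381,144) and the bottle at (432,157). The scene view shows the top pull at (356,216). The green jar (273,292) and the orange jar (352,294) are look-alikes and stay untouched. Next I enlarge both views to get the corners and the pull.

Run:
```python
import cv2,numpy as np
a=cv2.imread("pics/s0.png")[150:290,260:400];b=cv2.imread("pics/t0.png")[100:280,320:470]
a=cv2.resize(a,(392,392),interpolation=2);b=cv2.resize(b,(400,480),interpolation=2)
o=np.zeros((480,800,3),np.uint8);o[:392,:392]=a;o[:,400:]=b
cv2.imwrite("pics/c0.png",o)
```

```text
(no output)
```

View pics/c0.png

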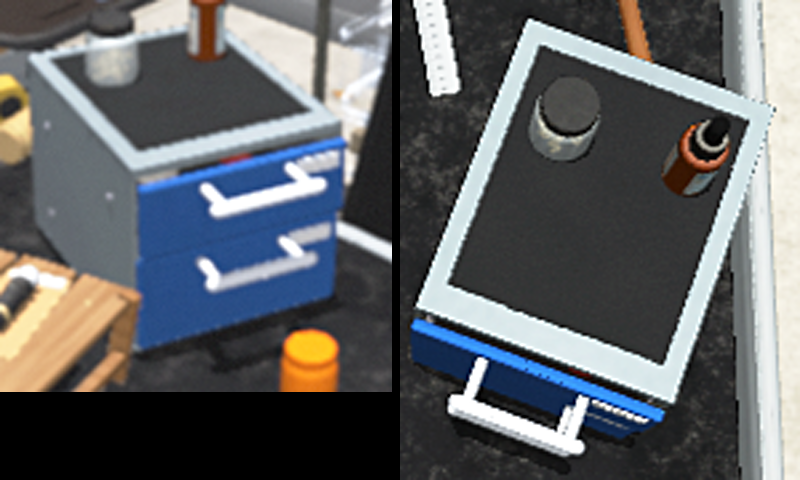

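```bash
cat > h.py <<'E'
from station import manip
import cv2,numpy as np
from scipy.optimize import least_squares
from scipy.spatial.transform import Rotation as Ro
def cal(c):
    k=manip.get_calibration(c);K=np.array([[k["fx"],0,k["cx"]],[0,k["fy"],k["cy"]],[0,0,1]]);return K,k["rvec"],k["tvec"]
C={c:cal(c) for c in("scene","top")}
def proj(c,P): K,r,t=C[c];return cv2.projectPoints(np.atleast_2d(P).astype(float),r,t,K,None)[0][:,0]
def tri(ps,pt):
    M=[C[c][0]@np.c_[cv2.Rodrigues(C[c][1])[0],C[c][2]] for c in("scene","top")]
    X=cv2.triangulatePoints(*M,np.array(ps,float),np.array(pt,float));return X[:3]/X[3]
def onz(c,p,z):
    K,r,t=C[c];R=cv2.Rodrigues(r)[0];o=-R.T@t;d=R.T@np.linalg.inv(K)@np.array([*p,1.]);return o+d*(z-o[2])/d[2]
def W(q,P): # chest pose x,y,yaw,z
    c,s=np.cos(q[2]),np.sin(q[2]);P=np.atleast_2d(P);return np.c_[q[0]+c*P[:,0]-s*P[:,1],q[1]+s*P[:,0]+c*P[:,1],q[3]+P[:,2]]
E
python3 - <<'E'
from h import *
T=lambda u,v:(320+(u-400)/2.6667,100+v/2.6667)
S=lambda u,v:(260+u/2.8,150+v/2.8)
# BL BR FR FL
cor=np.array([[.124,.095,.186],[.124,-.095,.186],[-.106,-.095,.186],[-.106,.095,.186]])
pt=np.array([T(530,20),T(773,108),T(675,402),T(417,307)])
ps=np.array([S(32,58),S(340,125),S(138,172)])
f=lambda q:np.r_[(proj("top",W(q,cor))-pt).ravel(),(proj("scene",W(q,cor[[0,2,3]]))-ps).ravel()]
r=least_squares(f,[.55,-.2,-.3,0]);print(r.x,np.degrees(r.x[2]),np.round(r.fun,1))
q=r.x
X=tri(np.array([S(217,208),S(318,184)]).T,np.array([T(455,405),T(578,447)]).T)
print(X.T, "mid",X.mean(1))
c,s=np.cos(q[2]),np.sin(q[2])
m=X.mean(1)-[q[0],q[1],0];print("chest frame",c*m[0]+s*m[1],-s*m[0]+c*m[1],m[2])
np.save("q.npy",q)
E
```

```text
[ 0.68171433 -0.21720839 -0.35675823 -0.00912721] -20.4407407680228 [-0.4 -0.1  1.   0.1 -0.3  0.1  0.4 -0.  -1.3  0.4  1.5 -0.5 -0.9  0.6]
[[ 0.550158   -0.11637864  0.1616529 ]
 [ 0.52104502 -0.20362345  0.15803602]] mid [ 0.53560151 -0.16000104  0.15984446]
chest frame -0.1568916669095214 0.0025770074668335363 0.15984445915727646
```

```bash
cat >> h.py <<'E'
def go(target,rpy=None):
    s=manip.read_state();R=Ro.from_euler("xyz",s["tool_rot"],degrees=True)
    sh=R.inv().apply(np.array(target)-s["eef_pos"])*1000
    w=(R.inv()*Ro.from_euler("xyz",rpy,degrees=True)).as_rotvec(degrees=True) if rpy is not None else 0
    return np.round(sh,1),np.round(w,1),s["t"]
E
python3 - <<'E'
from h import *
T=lambda u,v:(320+(u-400)/2.6667,100+v/2.6667)
S=lambda u,v:(260+u/2.8,150+v/2.8)
cor=np.array([[.124,.095,.186],[.124,-.095,.186],[-.106,-.095,.186],[-.106,.095,.186]])
pt=np.array([T(530,20),T(773,108),T(675,402),T(417,307)])
ps=np.array([S(32,58),S(340,125),S(138,172)])
f=lambda q:np.r_[(proj("top",W([*q,0],cor))-pt).ravel(),(proj("scene",W([*q,0],cor[[0,2,3]]))-ps).ravel()]
r=least_squares(f,[.55,-.2,-.3]);q=[*r.x,0];print(r.x,np.degrees(r.x[2]),np.round(r.fun,1));np.save("q.npy",q)
for d in(0,.005,.01):
  P=W(q,[[-.149-d,.045,.16],[-.149-d,-.045,.16],[-.149-d,0,.16]]);print(d,P[2],proj("top",P).round(1).tolist(),proj("scene",P).round(1).tolist())
print([T(455,405),T(578,447)],[S(217,208),S(318,184)])
E
```

```text
[ 0.67819876 -0.21440703 -0.3573284 ] -20.473409495276435 [-1.2 -0.5  1.1  0.  -0.7  1.4 -1.1  0.7 -1.4 -2.2  2.2 -3.1 -0.8 -2.1]
0 [ 0.5386104  -0.16229091  0.16      ] [[341.8, 248.9], [386.7, 265.8], [364.2, 257.3]] [[338.0, 223.7], [373.8, 214.6], [356.1, 219.1]]
0.005 [ 0.53392622 -0.16054204  0.16      ] [[340.9, 251.3], [385.8, 268.2], [363.3, 259.8]] [[339.0, 224.8], [375.0, 215.6], [357.3, 220.1]]
0.01 [ 0.52924205 -0.15879318  0.16      ] [[340.0, 253.8], [385.0, 270.7], [362.4, 262.2]] [[340.1, 225.8], [376.1, 216.6], [358.4, 221.2]]
[(340.6247421907226, 251.87310158623018), (386.74916563542956, 267.62290471369107)] [(337.5, 224.28571428571428), (373.57142857142856, 215.71428571428572)]
```

Emit:
{"fn": "move_arm", "kwargs": {
  "series": [
    [0,0,-9,0,0,-8.8,24],
    [0,0,-9,0,0,-8.8,24],
    [0,0,-9,0,0,-8.8,24],
    [0,0,-9,0,0,-8.8,24],
    [0,0,-9,0,0,-8.8,24],
    [0,0,0,0,0,0,24]
  ]
}}

```text
t: 1.65
eef_pos: [0.2378, -0.4965, 0.2623]
tool_rot: [179.9, 0.1, 69.5]
ft_force: [0.4, -0.5, -0.2]
finger_gap: 0.28
finger_force: 0.0
```

Emit:
{"fn": "move_arm", "kwargs": {
  "series": [
    [41.9,16.1,0,0,0,0,24],
    [41.9,16.1,0,0,0,0,24],
    [41.9,16.1,0,0,0,0,24],
    [41.9,16.1,0,0,0,0,24],
    [41.9,16.1,0,0,0,0,24],
    [41.9,16.1,0,0,0,0,24],
    [41.9,16.1,0,0,0,0,24],
    [41.9,16.1,0,0,0,0,24],
    [41.9,16.1,0,0,0,0,24],
    [41.9,16.1,0,0,0,0,24],
    [0,0,0,0,0,0,24]
  ]
}}

```text
t: 3.02
eef_pos: [0.5359, -0.1569, 0.2608]
tool_rot: [-180.0, -0.1, 69.7]
ft_force: [0.3, -1.2, -0.0]
finger_gap: 0.277
finger_force: 0.0
```

Run:
```python
from h import *
print(go([.535,-.1603,.158],[180,0,69.5]))
```

```text
(array([ -3.6,   0.5, 102.8]), array([-0. , -0.1,  0.2]), 3.025)
```

Emit:
{"fn": "move_arm", "kwargs": {
  "series": [
    [-2,0,20,0,0,0,24],
    [0,0,20,0,0,0,24],
    [0,0,15,0,0,0,24],
    [0,0,12,0,0,0,24],
    [0,0,12,0,0,0,24],
    [0,0,12,0,0,0,24],
    [0,0,11,0,0,0,24],
    [0,0,0,0,0,0,24]
  ]
}}

```text
t: 4.03
eef_pos: [0.5334, -0.161, 0.1586]
tool_rot: [-179.9, -0.0, 69.6]
ft_force: [-1.0, 0.6, -0.0]
finger_gap: 0.279
finger_force: 0.0
```

Run:
```python
from h import *
a=manip.camera("scene")[150:270,290:430];b=manip.camera("top")[180:300,310:430]
a=cv2.resize(a,None,fx=3.2,fy=3.2,interpolation=2);b=cv2.resize(b,(350,384))
cv2.imwrite("pics/c1.png",np.hstack([a,b[:a.shape[0]]]))
```

```text
(no output)
```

View pics/c1.png

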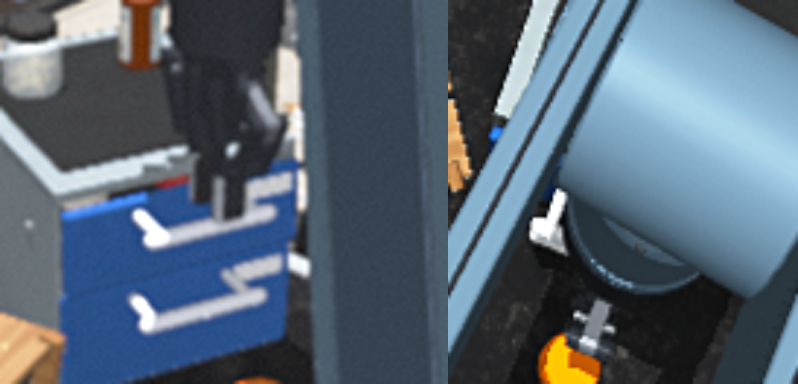

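The fingers straddle the pull: the front finger ends at crop (228,218), about the bar's middle height. I'll go 12 mm deeper and close.

Emit:
{"fn": "move_arm", "kwargs": {
  "series": [
    [0,0,6,0,0,0,24],
    [0,0,6,0,0,0,24],
    [0,0,0,0,0,0,15],
    [0,0,0,0,0,0,5],
    [0,0,0,0,0,0,5],
    [0,0,0,0,0,0,5]
  ],
  "grip_force": 30
}}

```text
t: 4.88
eef_pos: [0.534, -0.1613, 0.1475]
tool_rot: [180.0, -0.0, 69.6]
ft_force: [1.7, -0.5, -3.0]
finger_gap: 0.086
finger_force: 26.3
```

Emit:
{"fn": "move_arm", "kwargs": {
  "series": [
    [0,-8,0,0,0,0,5],
    [0,-14,0,0,0,0,5],
    [0,-16,0,0,0,0,5],
    [0,-16,0,0,0,0,5],
    [0,-16,0,0,0,0,5],
    [0,-14,0,0,0,0,5],
    [0,-10,0,0,0,0,5],
    [0,-4,0,0,0,0,5],
    [0,0,0,0,0,0,5]
  ]
}}

```text
t: 6.0
eef_pos: [0.4414, -0.1265, 0.1475]
tool_rot: [-179.9, -0.0, 69.6]
ft_force: [0.0, 3.8, -2.5]
finger_gap: 0.083
finger_force: 26.7
```

Emit:
{"fn": "move_arm", "kwargs": {
  "series": [
    [0,-4,0,0,0,0,5],
    [0,-4,0,0,0,0,5],
    [0,-2,0,0,0,0,5],
    [0,0,0,0,0,0,5]
  ]
}}

```text
t: 6.5
eef_pos: [0.4344, -0.1245, 0.1493]
tool_rot: [179.8, 0.0, 69.6]
ft_force: [1.3, 3.3, 6.4]
finger_gap: 0.06
finger_force: 11.4
```

Run:
```python
from h import *
a=manip.camera("scene")[160:280,290:430]
cv2.imwrite("pics/c2.png",cv2.resize(a,None,fx=4,fy=4,interpolation=2))
```

```text
(no output)
```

View pics/c2.png

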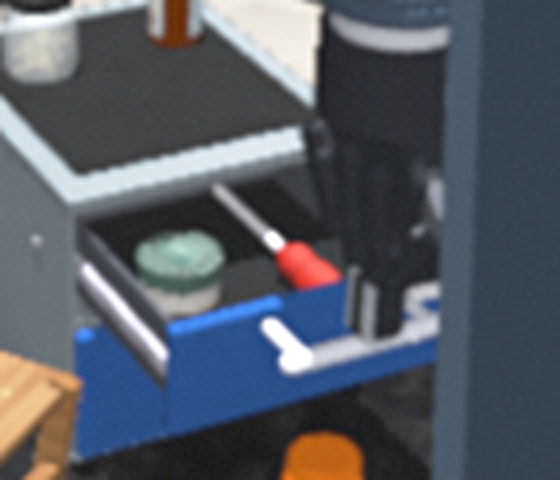

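The drawer is nearly out. The tin is on the left (crop 180,265) and the red handle on the right (310,265). I pull on until I feel the stop.

Emit:
{"fn": "move_arm", "kwargs": {
  "series": [
    [0,0,2,0,0,0,12],
    [0,0,3,0,0,0,12],
    [0,-4,0,0,0,0,12],
    [0,-4,0,0,0,0,12],
    [0,-2,0,0,0,0,12],
    [0,0,0,0,0,0,12]
  ]
}}

```text
t: 7.3
eef_pos: [0.4327, -0.1246, 0.1438]
tool_rot: [178.8, 0.0, 69.5]
ft_force: [29.5, -7.8, -20.8]
finger_gap: 0.144
finger_force: 15.1
```

The reaction of 30 N shows the stop. I release and lift.

Emit:
{"fn": "move_arm", "kwargs": {
  "series": [
    [0,3,0,0,0,0,22],
    [0,3,0,0,0,0,22],
    [0,2,0,0,0,0,22],
    [0,0,0,0,0,0,22]
  ]
}}

```text
t: 7.8
eef_pos: [0.4303, -0.1227, 0.1422]
tool_rot: [-179.9, -0.0, 69.6]
ft_force: [0.8, 0.1, 0.3]
finger_gap: 0.255
finger_force: 0.0
```

Emit:
{"fn": "move_arm", "kwargs": {
  "series": [
    [0,0,-15,0,0,0,22],
    [0,0,-20,0,0,0,22],
    [0,0,-20,0,0,0,22],
    [0,0,-25,0,0,0,22],
    [0,0,-25,0,0,0,50],
    [-40,0,0,0,0,0,50],
    [-50,0,0,0,0,0,50],
    [-50,0,0,0,0,0,50],
    [-50,0,0,0,0,0,50],
    [-50,0,0,0,0,0,50],
    [-30,0,0,0,0,0,50],
    [0,0,0,0,0,0,50]
  ]
}}

```text
t: 9.3
eef_pos: [0.3355, -0.3774, 0.247]
tool_rot: [-179.9, -0.0, 69.4]
ft_force: [0.2, 0.2, -0.2]
finger_gap: 0.588
finger_force: 0.0
```

Emit:
{"fn": "move_arm", "kwargs": {
  "series": [
    [0,0,0,0,0,10,50],
    [0,0,0,0,0,10,50],
    [0,0,0,0,0,10,50],
    [0,0,0,0,0,10,50],
    [0,0,0,0,0,10,50],
    [0,0,0,0,0,10,50],
    [0,0,0,0,0,10,50],
    [0,0,0,0,0,10,50],
    [0,0,0,0,0,10,50],
    [0,0,0,0,0,0,50]
  ]
}}

```text
t: 10.55
eef_pos: [0.337, -0.3747, 0.2475]
tool_rot: [-180.0, 0.0, -20.3]
ft_force: [0.3, 0.4, 0.0]
finger_gap: 0.585
finger_force: 0.0
```

Run:
```python
from h import *
print(manip.read_state()["joint_pos"].round(1))
a=manip.camera("scene");b=manip.camera("top")
cv2.imwrite("pics/s3.png",a);cv2.imwrite("pics/t3.png",b)
for c in("scene","top"):
  for n in("top_drawer","screwdriver","balm_tin"):
    print(c,n,[(np.round(d["box"]).tolist(),round(d["conf"],2)) for d in manip.search_frame(c,n)[:3]])
a=a[160:280,280:400];b=b[200:320,310:430]
o=np.hstack([cv2.resize(x,(400,400),interpolation=2) for x in(a,b)])
cv2.imwrite("pics/c3.png",o)
```

```text
[-60.7   8.9  91.1   0.   80.1  49.5]
scene top_drawer [([361.0, 233.0, 101.0, 68.0], 0.79)]
scene screwdriver [([358.0, 218.0, 38.0, 27.0], 0.43)]
scene balm_tin [([334.0, 227.0, 20.0, 22.0], 0.71), ([362.0, 221.0, 33.0, 26.0], 0.2)]
top top_drawer [([359.0, 272.0, 112.0, 109.0], 0.93), ([432.0, 159.0, 25.0, 22.0], 0.67)]
top screwdriver [([375.0, 267.0, 24.0, 53.0], 0.76)]
top balm_tin [([349.0, 241.0, 22.0, 21.0], 0.85)]
```

View pics/c3.png

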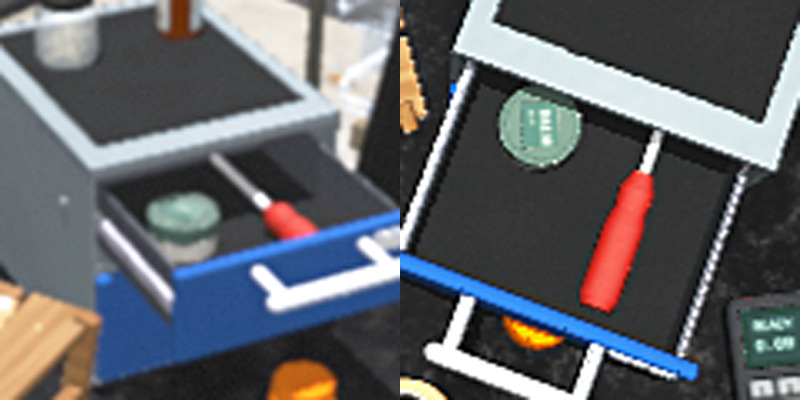

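Both views show the tin on the left (top view 351,238) and the screwdriver on the right. In the top view its handle runs from (383,252) to (370,291). It's the only red-handled screwdriver in the drawer; the wooden-handled one at (190,280) lies on the bench.

Run:
```python
from h import *
q=np.load("q.npy");b=cv2.imread("pics/t3.png").astype(int)
m=(b[...,2]>120)&(b[...,1]<90)&(b[...,0]<90);m[:, :360]=0;m[:,395:]=0;m[:240]=0;m[300:]=0
v,u=np.nonzero(m);print(len(u),u.min(),u.max(),v.min(),v.max())
P=np.array([onz("top",p,.129)[:2] for p in np.c_[u,v]])
c=P.mean(0);d=np.linalg.svd(P-c)[2][0];d*=np.sign(d[0]);s=(P-c)@d;w=(P-c)@[-d[1],d[0]]
print("len",np.ptp(s)," wid",np.ptp(w),"yaw",np.degrees(np.arctan2(d[1],d[0])))
mid=c+d*(s.min()+s.max())/2;print("mid",mid,"centroid",c)
print("proj mid etc in scene",proj("scene",[[*mid,.129],[*(mid+d*.042),.129]]))
print("tri shoulder",tri([[280+268/3.333],[160+203/3.333]],[[310+243/3.333],[200+173/3.333]]).T, mid+d*.042)
T=lambda u,v:(310+(u-400)/3.3333,200+v/3.3333)
# drawer: outer top edge corners of panel front z .172; lip front edge; bar
pl,pr=onz("top",T(400,262),.172),onz("top",T(692,375),.172);print("panel",pl,pr)
lip=onz("top",T(458,55),.186),onz("top",T(775,170),.186);print("lip",lip)
def ch(p): p=p[:2]-q[:2];cc,ss=np.cos(q[2]),np.sin(q[2]);return np.round([cc*p[0]+ss*p[1],-ss*p[0]+cc*p[1]],4)
print("chest frame: mid",ch(mid),"panel",ch(pl),ch(pr),"lip",ch(lip[0]),ch(lip[1]))
tin=onz("top",T(540,122),.145);print("tin",ch(tin))
print(go([*mid,.25],[180,0,np.degrees(np.arctan2(d[1],d[0]))]))
```

```text
273 364 385 251 293
len 0.08369585387356727  wid 0.02263424123888095 yaw -20.849060075152224
mid [ 0.51514786 -0.18643935] centroid [ 0.51352007 -0.18581941]
proj mid etc in scene [[370.68402258 230.73061816]
 [361.44549544 221.9831323 ]]
tri shoulder [[ 0.55466946 -0.20035457  0.13207248]] [ 0.55439776 -0.20138745]
panel [ 0.49701942 -0.06089988  0.172     ] [ 0.43636353 -0.22094663  0.172     ]
lip (array([ 0.6109365 , -0.09219172,  0.186     ]), array([ 0.54770505, -0.26654688,  0.186     ]))
chest frame: mid [-0.1625 -0.0308] panel [-0.2234  0.0804] [-0.2243 -0.0907] lip [-0.1058  0.091 ] [-0.104  -0.0945]
tin [-0.1173  0.035 ]
(array([ 101.4, -239.7,   -2.4]), array([-0. , -0. ,  0.5]), 10.95)
```

Emit:
{"fn": "move_arm", "kwargs": {
  "series": [
    [10,-24,0,0,0,0,40],
    [10,-24,0,0,0,0,40],
    [10,-24,0,0,0,0,40],
    [10,-24,0,0,0,0,40],
    [10,-24,0,0,0,0,40],
    [10,-24,0,0,0,0,40],
    [10,-24,0,0,0,0,40],
    [10,-24,0,0,0,0,40],
    [10,-24,0,0,0,0,40],
    [10,-24,0,0,0,0,40],
    [0,0,0,0,0,0.5,40],
    [0,0,0,0,0,0,40]
  ]
}}

```text
t: 12.45
eef_pos: [0.5137, -0.1862, 0.2475]
tool_rot: [180.0, 0.0, -20.9]
ft_force: [-1.2, 0.4, 0.5]
finger_gap: 0.473
finger_force: 0.0
```

Run:
```python
from h import *
print(go([.5151,-.1864,.136],[180,0,-20.8]),manip.read_state()["joint_pos"].round(1))
```

```text
(array([  1.4,  -0.4, 111.5]), array([ 0. ,  0. , -0.1]), 12.45) [-31.6  13.4  85.5  -0.   81.1  79.3]
```

Emit:
{"fn": "move_arm", "kwargs": {
  "series": [
    [1,0,20,0,0,0,40],
    [0,0,20,0,0,0,40],
    [0,0,18,0,0,0,40],
    [0,0,15,0,0,0,40],
    [0,0,14,0,0,0,40],
    [0,0,12,0,0,0,40],
    [0,0,9,0,0,0,40],
    [0,0,4,0,0,0,40],
    [0,0,0,0,0,0,40]
  ],
  "grip_force": 60
}}

```text
t: 13.58
eef_pos: [0.5151, -0.1862, 0.1355]
tool_rot: [180.0, 0.0, -20.9]
ft_force: [0.2, 0.4, -0.3]
finger_gap: 0.467
finger_force: 0.0
```

Emit:
{"fn": "move_arm", "kwargs": {
  "series": [
    [0,0,0,0,0,0,30],
    [0,0,0,0,0,0,20],
    [0,0,0,0,0,0,10],
    [0,0,0,0,0,0,10],
    [0,0,0,0,0,0,10]
  ],
  "grip_force": 60
}}

```text
t: 14.2
eef_pos: [0.515, -0.1863, 0.1357]
tool_rot: [180.0, -0.0, -20.9]
ft_force: [-0.4, -0.2, 0.7]
finger_gap: 0.119
finger_force: 0.0
```

Run:
```python
from h import *
a=manip.camera("scene")[160:280,310:430]
cv2.imwrite("pics/c4.png",cv2.resize(a,None,fx=4.5,fy=4.5,interpolation=2))
print(manip.read_state()["finger_force"],proj("scene",[.515,-.1863,.1357]))
```

```text
0.0 [[370.85479581 228.22073812]]
```

View pics/c4.png

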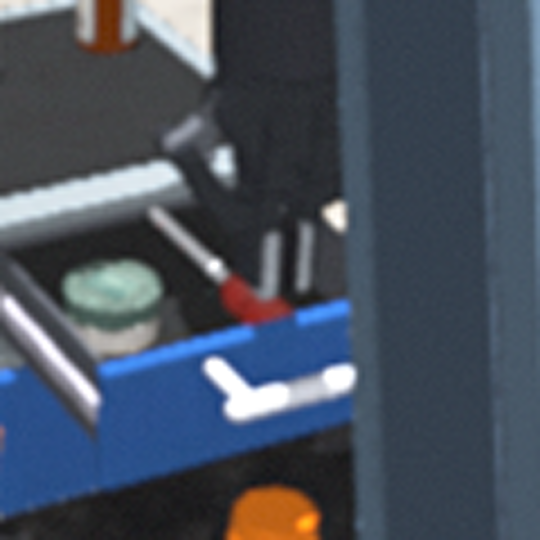

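Run:
```python
from h import *
print(manip.finger_overhang,[x for x in dir(manip) if x[0]!="_"])
```

```text
0.014 ['Unreachable', 'camera', 'finger_overhang', 'get_calibration', 'masks_of', 'read_state', 'search_frame', 'sign_off']
```

The pads (crop 270,295 and 305,290) closed just above the red handle, because the tips stand higher than I assumed. I open again and go deeper in small steps, watching the force.

Emit:
{"fn": "move_arm", "kwargs": {
  "series": [
    [0,0,0,0,0,0,42],
    [0,0,0,0,0,0,42],
    [0,0,0,0,0,0,42],
    [0,0,3,0,0,0,42],
    [0,0,3,0,0,0,42],
    [0,0,3,0,0,0,42],
    [0,0,0,0,0,0,42]
  ]
}}

```text
t: 15.12
eef_pos: [0.5148, -0.1861, 0.1262]
tool_rot: [-180.0, 0.0, -20.9]
ft_force: [-0.2, -0.6, -0.2]
finger_gap: 0.49
finger_force: 0.0
```

Emit:
{"fn": "move_arm", "kwargs": {
  "series": [
    [0,0,2,0,0,0,42],
    [0,0,2,0,0,0,42],
    [0,0,0,0,0,0,42]
  ]
}}

```text
t: 15.5
eef_pos: [0.5149, -0.1862, 0.1224]
tool_rot: [-180.0, 0.0, -20.9]
ft_force: [0.2, 0.2, 0.4]
finger_gap: 0.493
finger_force: 0.0
```

Emit:
{"fn": "move_arm", "kwargs": {
  "series": [
    [0,0,0,0,0,0,34],
    [0,0,0,0,0,0,28],
    [0,0,0,0,0,0,22],
    [0,0,0,0,0,0,14],
    [0,0,0,0,0,0,12]
  ]
}}

```text
t: 16.12
eef_pos: [0.5152, -0.1864, 0.123]
tool_rot: [180.0, -0.0, -20.9]
ft_force: [-1.1, -0.6, 4.5]
finger_gap: 0.237
finger_force: 58.8
```

Gripped (20 mm, 59 N). A small lift comes first, then the slant in gentle steps.

Emit:
{"fn": "move_arm", "kwargs": {
  "series": [
    [0,0,-2,0,0,0,12],
    [0,0,-2,0,0,0,12],
    [0,0,-5.5,0,-2.5,0,12],
    [-0.2,0,-5.5,0,-2.5,0,12],
    [-0.5,0,-5.5,0,-2.5,0,12],
    [-0.7,0,-5.5,0,-2.5,0,12],
    [0,0,0,0,0,0,12]
  ],
  "grip_force": 80
}}

```text
t: 17.0
eef_pos: [0.5157, -0.1866, 0.1483]
tool_rot: [180.0, 10.0, -20.9]
ft_force: [-0.1, 1.0, -0.9]
finger_gap: 0.228
finger_force: 78.4
```

Emit:
{"fn": "move_arm", "kwargs": {
  "series": [
    [-2,0,-5.4,0,-2.5,0,12],
    [-3,0,-5.3,0,-2.5,0,12],
    [-3,0,-5.3,0,-2.5,0,12],
    [-3.5,0,-5.2,0,-2.5,0,12],
    [-4,0,-5.2,0,-2.5,0,12],
    [-4,0,-5,0,-2.5,0,12],
    [0,0,0,0,0,0,12],
    [0,0,0,0,0,0,12]
  ]
}}

```text
t: 18.0
eef_pos: [0.5056, -0.1826, 0.1841]
tool_rot: [-180.0, 25.0, -20.9]
ft_force: [1.2, 0.8, -0.7]
finger_gap: 0.226
finger_force: 78.4
```

Run:
```python
from h import *
print(manip.read_state()["joint_pos"].round(1))
a=manip.camera("scene")[130:280,270:430]
cv2.imwrite("pics/c5.png",cv2.resize(a,None,fx=4,fy=4,interpolation=2))
```

```text
[-29.3  32.1  71.2  -3.6 101.5  81.7]
```

View pics/c5.png

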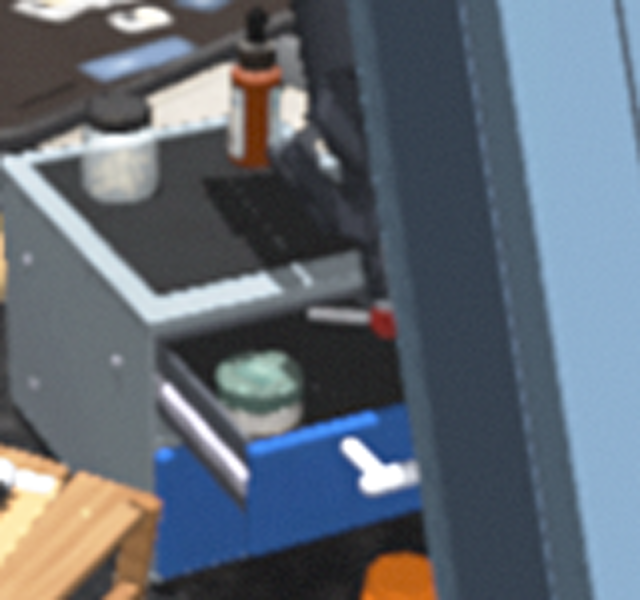

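The driver is held on the slant: the shaft is visible at (310,312)-(375,320) under the lip, and the bottle and jar are undisturbed. I compare the slant against the pixels.

Run:
```python
from h import *
s=manip.read_state();R=Ro.from_euler("xyz",s["tool_rot"],degrees=True)
m=s["eef_pos"]+R.apply([0,0,-.006])
for th in(0,10,20,25,30):
  R2=Ro.from_euler("xyz",[180,th,-20.9],degrees=True)
  P=m+R2.apply([[-.042,0,0],[.042,0,0],[.07,0,0],[.129,0,0]]);print(th,P[[0,3],2].round(3),proj("scene",P).round(1).tolist())
```

```text
0 [0.19 0.19] [[384.1, 217.5], [364.3, 200.2], [358.2, 194.8], [346.0, 184.1]]
10 [0.197 0.167] [[384.2, 214.4], [364.3, 203.2], [358.2, 199.7], [346.1, 192.9]]
20 [0.204 0.146] [[383.9, 211.0], [364.6, 206.3], [358.6, 204.9], [347.0, 202.1]]
25 [0.207 0.135] [[383.7, 209.3], [364.8, 207.9], [359.0, 207.5], [347.7, 206.7]]
30 [0.211 0.125] [[383.4, 207.6], [365.1, 209.5], [359.5, 210.1], [348.6, 211.3]]
```

The pixels agree with 25°: handle end about 0.207 m, tip about 0.135 m. I withdraw along the axis.

Emit:
{"fn": "move_arm", "kwargs": {
  "series": [
    [-6,0,0,0,0,0,12],
    [-10,0,0,0,0,0,12],
    [-12,0,0,0,0,0,12],
    [-12,0,0,0,0,0,12],
    [-12,0,0,0,0,0,12],
    [-12,0,0,0,0,0,12],
    [-12,0,0,0,0,0,12],
    [-12,0,0,0,0,0,12],
    [-8,0,0,0,0,0,12],
    [-4,0,0,0,0,0,12],
    [0,0,0,0,0,0,12]
  ]
}}

```text
t: 19.42
eef_pos: [0.4212, -0.1504, 0.2268]
tool_rot: [-180.0, 25.0, -20.9]
ft_force: [-0.3, -0.8, -0.4]
finger_gap: 0.226
finger_force: 78.4
```

Emit:
{"fn": "move_arm", "kwargs": {
  "series": [
    [-2,0,-5,0,0,0,12],
    [-4.2,0,-9,0,0,0,12],
    [-4.2,0,-9,0,0,0,12],
    [-4.2,0,-9,0,0,0,12],
    [-4.2,0,-9,0,0,0,12],
    [-4.2,0,-9,0,0,0,12],
    [-4.2,0,-9,0,0,0,12],
    [-4.2,0,-9,0,0,0,12],
    [-2,0,-5,0,0,0,12],
    [0,0,0,0,0,0,12],
    [0,0,0,0,0,0,12]
  ]
}}

```text
t: 20.8
eef_pos: [0.4216, -0.1506, 0.3067]
tool_rot: [-180.0, 25.0, -20.9]
ft_force: [1.0, 0.2, -0.6]
finger_gap: 0.227
finger_force: 78.4
```

Run:
```python
from h import *
a=manip.camera("scene")[60:280,260:480];b=manip.camera("top")[120:340,270:490]
cv2.imwrite("pics/c6.png",np.hstack([cv2.resize(x,(400,400)) for x in(a,b)]))
```

View pics/c6.png

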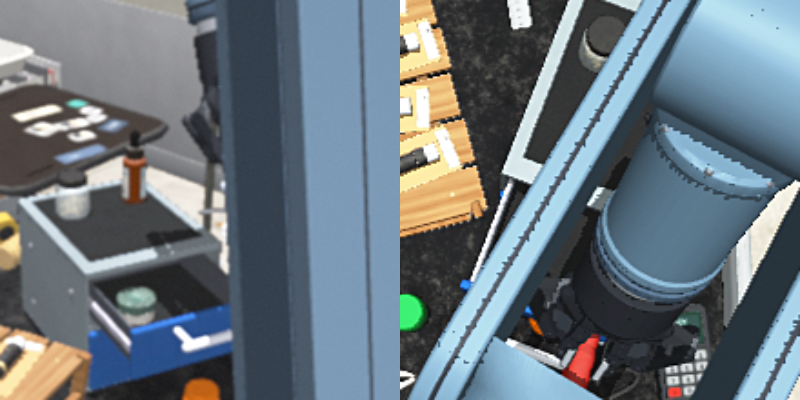

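The handle is in the gripper (top crop 585,365). The drawer is open with the tin in it, and the jar and bottle are in place. The predicted tip height is about 0.26 m.

```bash
python3 -c "
from station import manip
print(manip.sign_off())"
```

```text
the job is handed in; nothing more can be done
None
```

I handed the job in with the drawer pulled out to its stop and the screwdriver drawn out on the slant. The gripper holds it still, with its lowest point about 0.26 m up by calculation, and the tin, jar and bottle are in place; I didn't re-check the pliers, and no verdict came back.

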